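Close the compass well with the copper cover plate

TASK

Close the compass well of the calibration stand: take the copper cover plate by its black grip, bring its two holes over the stand's two brass studs, and let it drop down them until it lies flat on the stand, still held until it is all the way down; then let go. Leave the steel plate of the same shape where it lies, since it is magnetic and would upset the compass.

Things in the scene. Friction and masses are not known exactly. Their poses are not given: they have to be found in the camera images.
- copper_plate: The right cover: reddish copper plate 160 x 90 x 5 mm (its x, y, z), about 0.5 kg, loose and flat on the table. Two 32 mm round through holes on its long axis at x = -55 and +55 mm. Black upright grip bar on its middle: 56 mm along x, 16 mm thick along y, from the plate's top up to 45 mm above the underside. Origin: centre of the underside; z up. Works either way round.
- steel_plate: The wrong cover: a silvery nickel-plated steel plate, the same shape, size, grip and origin as the copper one, lying loose on the table. To be left alone.
- stand: Fixed pale wooden block 200 x 110 x 30 mm (x, y, z); a fixed orange compass sits below its flat top in a 66 mm square well. Two brass studs, 12 mm diameter, tapered, at x = -55 and +55 mm, y = 0, reach 22 mm above the top. Origin: centre of the underside, at table height; z up. A fitted cover's underside is 30 mm above the origin, long axis along x; holes leave 10 mm play round the studs.
Mind the look-alikes: they are no part of the job. Leave any purple or red look-alike of the copper_plate alone.

How it is judged:
On the way:
1. the copper plate is all the way down over both studs while the fingers still hold it (z of copper_plate in the frame of stand between 0.026 and 0.036 m and horizontal distance between copper_plate and stand below 0.015 m and angle between the x axis of copper_plate and the x axis of stand, either way round below 0.3 rad and contact force between the fingers and copper_plate above 0.5 N), for 0.05 s.
At the end, for the whole second after the job is handed in: The copper plate rests flat (within 0.06 rad) and still on the stand's top, underside 30 mm above the stand's origin within 4 mm, centred within 15 mm and lengthwise within 0.3 rad, both studs through its holes (z of copper_plate in the frame of stand between 0.026 and 0.034 m and horizontal distance between copper_plate and stand below 0.015 m and angle between the x axis of copper_plate and the x axis of stand, either way round below 0.3 rad and angle between copper_plate's own z axis and vertical below 0.06 rad and linear speed of copper_plate below 0.02 m/s); the robot touches nothing.
It fails at once if the steel plate is moved by more than 20 mm (distance of steel_plate from where it was at the start of the episode above 0.02 m).
It also fails if it takes over 38 s, if anything falls off the work surface, if the arm or the gripper's body presses on something with over 40 N, if the wrist force passes 120 N, or if a joint passes its speed limit or range.

ROBOT

A 6-joint arm with a two-finger parallel gripper is mounted at the origin on the work surface. World frame = base frame: x ahead of the robot, y to its left, z up, the work surface at z = 0. Lengths are in m, angles in rad, forces in N, time in s.
With the tool pointing down it reaches from about 0.325 to 0.925 m from the base axis. Payload 3.1 kg.
Tool frame: the origin (TCP) lies at the very end of the fingers, on their centre line; the grasp point (between the pads) lies 19 mm behind it (arm.grasp_offset is the distance from the TCP to the grasp point, in m); z points along the fingers, y is the direction in which the jaws open and shut (so a half turn about z gives the same grasp; the last joint's range is limited). The gripper opens to 85 mm and grips with 20 to 120 N. Pads are 22 mm wide; open, the fingers measure 114 mm over their backs; the gripper's body (76 mm by 85 mm) begins 54 mm behind the grasp point. The pads swing forward as they close: fully open they stand 13 mm farther back than shut.
Start: joints at [1.05, 0.217, 1.613, -0, 1.311, -0.112], TCP at [0.248, 0.574, 0.231] pointing down, gripper open.
Joint ranges: [-2.75, 2.75], [-0.78, 2.1], [0.31, 2.55], [-1.13, 4.27], [0.13, 2.63], [-2.58, 2.58]. Speed limits (rad/s): [2.79, 2.79, 3.14, 3.14, 3.14, 3.14].

INTERFACE

Orientations are given as a unit quaternion [w, x, y, z].
In Python, from workcell import status, optics, ticket, arm gives the robot as it stands.
- The arm moves only by the tool move_arm, never from a script. Its argument "targets" is a list of rows, each a list of 7 numbers: the closure, from 0 (fully open) to 1 (shut), then the shift along the world's x, y, z in m, then the turn, a rotation vector about the world's x, y, z in rad. A call has 1 to 8 rows; each row shifts and turns the commanded pose from where the row before left it; what a row does not reach is not made up. A row lasts 1/12 s, in which the tool goes at most 41.7 mm and 7.16 degrees, less where a joint would pass 70% of its speed; a pose out of reach is approached as far as the arm can. A call with a gripper value outside its range is refused whole. The fingers move at their own pace and stop on an object; the grip force is fixed at half the most. Time passes only in rows, so rows that do not move let the fingers close. It gives the time, the measured TCP pose, the force and the opening at its end, in the units of the state.
- status.state(): the state, without advancing time (a new reading comes with each control period).
- optics.read_camera(name): name is "side" or "top" or "wrist"; returns the picture (420x560x3 uint8, red, green, blue); there is no depth.
- optics.camera_params(name): a dict with "mtx" (3x3 intrinsics, pixels), "k1" (the pictures are not rectified: a ray, as slopes to the right and down, at radius r is drawn at 1 + k1 r^2 times it, then the intrinsics apply), "rvec" (rotation vector, rad) and "tvec" (3), from world to camera coordinates, as OpenCV has them. Camera axes: x right, y down, z forward; pixel columns grow to the right and rows downward; lengths in m; the calibration is good to about 2 mm. A picture is of the moment at which its call begins: read the wrist's pose just before it. camera_params takes no time and is no camera call; for the wrist camera it gives the pose at the moment of the call.
- ticket.finish_job(): hands the job in, once; it reports no verdict.
The state is a dict: "t": time; "joint_positions": joint angles; "dq": joint speeds; "joint_torque": joint torques, N m; "eef_pos": TCP position; "ee_rot": TCP orientation; "contact_force": force on the tool from outside, world axes, zero at the start; "torque": the same for the moment, N m; "opening": opening from 0.0 (shut) to 1.0 (fully open).
Only numpy, scipy, OpenCV 4.12 (cv2) and the standard library are available. Lean on these libraries where they do the work, as an engineer would, in place of code of your own. Each camera call takes 0.05 s, during which the arm holds its last target.

## Working session

There is one attempt and no reset: what is moved stays moved. The work goes in short steps, Python scripts to look and compute and a tool call to move; the robot and the scene stay as the last step left them, time stands still between calls to the robot, and variables do not carry over. Pictures are saved under pics/ and viewed, and the job is handed in when it is done.

Besides the shell and the picture viewer there is one more tool, called after "Call:" by a JSON object that holds its "name" and its "arguments". move_arm: Moves the arm, as the interface text tells. Its arguments: {"type":"object","properties":{"targets":{"type":"array"}},"required":["targets"]}

```bash
mkdir -p pics; ls; python3 - <<'E'
from workcell import status, optics, ticket, arm
import cv2
s=status.state(); print({k:s[k] for k in('t','eef_pos','ee_rot','opening','contact_force')})
for n in('top','side'):
    im=optics.read_camera(n); cv2.imwrite(f'pics/{n}0.png',im[:,:,::-1])
    p=optics.camera_params(n); print(n,p)
E
```

```text
pics
{'t': 0.0, 'eef_pos': array([0.24800909, 0.57280634, 0.22996712]), 'ee_rot': array([-3.77211272e-04,  2.02973500e-01,  9.79183500e-01, -1.13566049e-03]), 'opening': 1.0038066337703886, 'contact_force': array([-0.3989094 ,  0.66862295, -0.56429153])}
top {'mtx': array([[393.22153873,   0.        , 279.83340055],
       [  0.        , 393.22153873, 203.34563287],
       [  0.        ,   0.        ,   1.        ]]), 'k1': -0.05877143603659682, 'rvec': array([ 2.06707395, -2.12968514,  0.2588641 ]), 'tvec': array([-0.08526602,  0.41242495,  0.99580839])}
side {'mtx': array([[441.79063935,   0.        , 286.57641348],
       [  0.        , 441.79063935, 209.24051644],
       [  0.        ,   0.        ,   1.        ]]), 'k1': -0.019542454523481623, 'rvec': array([ 2.16291455, -0.68714343,  0.31620041]), 'tvec': array([-0.38307162,  0.11767719,  1.15142088])}
```

View pics/top0.png

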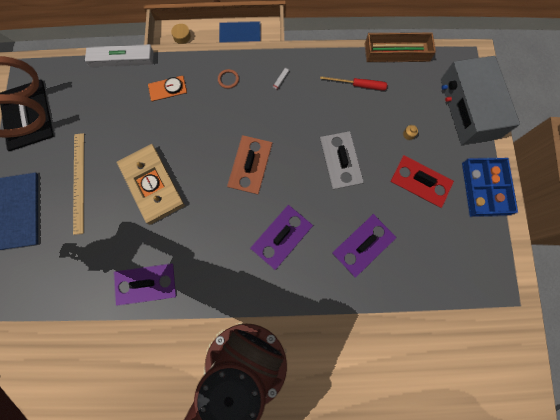

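View pics/side0.png

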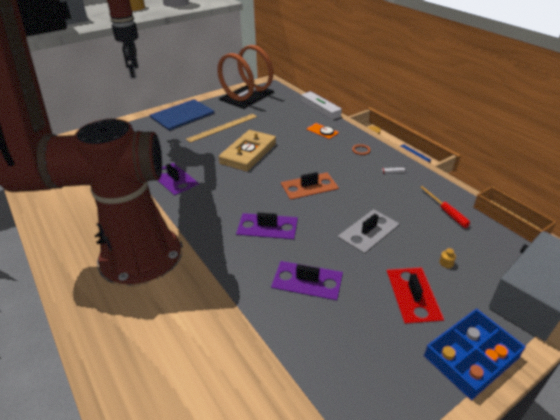

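The top view shows the copper plate at about (250,164), the stand at (150,183) and the steel plate at (342,160). The purple and red look-alikes are elsewhere. Next I'll measure the copper plate and the stand.

```bash
cat > h.py <<'E'
import numpy as np, cv2
def cam(p):
    R=cv2.Rodrigues(p['rvec'])[0]; return R,p['tvec'],p['mtx'],np.array([p['k1'],0,0,0.])
def cast(p,uv,z):
    R,t,K,d=cam(p); uv=np.asarray(uv,float).reshape(-1,1,2)
    n=cv2.undistortPoints(uv,K,d).reshape(-1,2)
    r=np.c_[n,np.ones(len(n))]@R; c=-R.T@t
    return c+r*((z-c[2])/r[:,2])[:,None]
def proj(p,X):
    R,t,K,d=cam(p); return cv2.projectPoints(np.asarray(X,float).reshape(-1,1,3),p['rvec'],p['tvec'],K,d)[0].reshape(-1,2)
E
python3 - <<'E'
from h import *
from workcell import optics,status
p=optics.camera_params('top'); im=cv2.imread('pics/top0.png')
R,t,K,d=cam(p); print('campos',-R.T@t)
print(proj(p,[[0,0,0],[.248,.573,.23],[.5,0,0],[.5,.2,0]]))
hsv=cv2.cvtColor(im,cv2.COLOR_BGR2HSV)
def blob(m,c,fill=True):
    n,l,s,ce=cv2.connectedComponentsWithStats(m.astype(np.uint8)); 
    best=min([i for i in range(1,n) if s[i,4]>150],key=lambda i:np.hypot(*(ce[i]-c)))
    return (l==best).astype(np.uint8)
H,S,V=[hsv[...,i].astype(int) for i in range(3)]
print(hsv[150,262],hsv[165,130],hsv[150,332])
for name,m,c,z,L in (('copper',(H<14)&(S>110)&(V>70),(250,164),.005,(.16,.09)),('stand',(H>10)&(H<28)&(S>60)&(V>120),(150,183),.03,(.2,.11)),('steel',(S<30)&(V>110),(342,160),.005,0)):
    b=blob(m,c); cn=max(cv2.findContours(b,0,1)[0],key=cv2.contourArea)
    w=cast(p,cv2.convexHull(cn).reshape(-1,2),z)[:,:2]
    r=cv2.minAreaRect((w*1000).astype(np.float32)); bp=cv2.boxPoints(r)
    e=[bp[1]-bp[0],bp[2]-bp[1]]; e=max(e,key=np.linalg.norm)
    print(name,'c',np.round(r[0],1),'size',np.round(r[1],1),'long ang',np.degrees(np.arctan2(e[1],e[0])), b.sum())
x=cv2.resize(im[110:270,90:400],None,fx=2.5,fy=2.5,interpolation=cv2.INTER_CUBIC); cv2.imwrite('pics/z0.png',x)
E
```

```text
campos [ 0.16364508 -0.08582221  1.06529518]
[[246.51776559 364.49070241]
 [-24.60424282 264.56846172]
 [244.39343189 177.48375701]
 [174.03843441 179.53691385]]
[  9 147 154] [ 18 109 184] [  0   9 141]
copper c [538.8 -15.9] size [ 90.8 160.2] long ang -15.739158 1354
stand c [486.3 262.9] size [201.8 111.8] long ang 28.144072 2338
steel c [ 546.1 -277.8] size [159.8  90.3] long ang 10.011818 1215
```

View pics/z0.png

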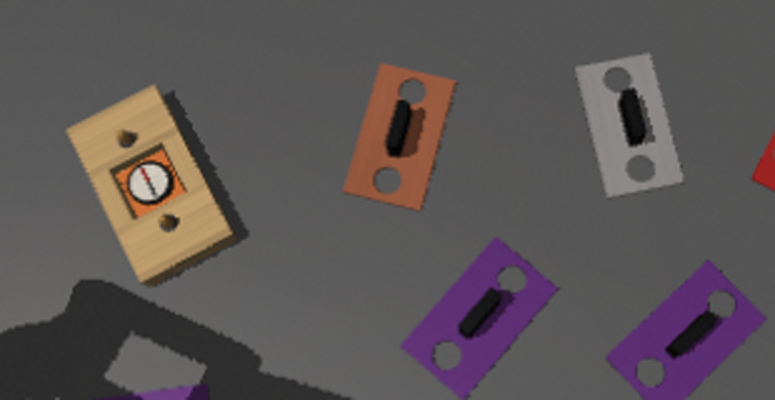

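Measured sizes match the spec: 160x91 mm for the copper plate and 202x112 mm for the stand. The copper plate is at (0.539,-0.016) with yaw -15.7°, and the stand is at (0.486,0.263) with yaw 28.1°. The jaw axis is at 66.6°, so it needs +7.7° to reach 74.3°. I'll move above the copper plate and check with the wrist camera.

Call:
{"name": "move_arm", "arguments": {"targets": [[0,0.018,-0.0365,0,0,0,0.0168],[0,0.018,-0.0365,0,0,0,0.0168],[0,0.018,-0.0365,0,0,0,0.0168],[0,0.018,-0.0365,0,0,0,0.0168],[0,0.018,-0.0365,0,0,0,0.0168],[0,0.018,-0.0365,0,0,0,0.0168],[0,0.018,-0.0365,0,0,0,0.0168],[0,0.018,-0.0365,0,0,0,0.0168]]}}

```text
t: 0.77
eef_pos: [0.3925, 0.2796, 0.2309]
ee_rot: [-0.0, 0.136, 0.991, -0.0]
contact_force: [1.9, 0.5, 0.5]
opening: 0.999
```

Call:
{"name": "move_arm", "arguments": {"targets": [[0,0.018,-0.0365,0,0,0,0],[0,0.018,-0.0365,0,0,0,0],[0,0.018,-0.0365,0,0,0,0],[0,0.018,-0.0365,0,0,0,0],[0,0.018,-0.0365,0,0,0,0],[0,0.018,-0.0365,0,0,0,0],[0,0.018,-0.0365,0,0,0,0],[0,0.018,-0.0365,0,0,0,0]]}}

```text
t: 1.43
eef_pos: [0.5365, -0.0125, 0.2309]
ee_rot: [-0.0, 0.137, 0.991, 0.0]
contact_force: [0.4, 0.8, -0.3]
opening: 1.002
```

Call:
{"name": "move_arm", "arguments": {"targets": [[0,0.003,-0.005,0,0,0,0],[0,0,0,0,0,0,0],[0,0,0,0,0,0,0]]}}

```text
t: 1.68
eef_pos: [0.5388, -0.0152, 0.2306]
ee_rot: [-0.001, 0.137, 0.991, 0.0]
contact_force: [-0.1, 0.9, 0.7]
opening: 0.999
```

```bash
python3 - <<'E'
from h import *
from workcell import optics,status
from scipy.spatial.transform import Rotation as Ro
s=status.state(); p=optics.camera_params('wrist'); im=optics.read_camera('wrist')[:,:,::-1].copy()
y=Ro.from_quat(s['ee_rot'],scalar_first=True).as_matrix()[:,1]
print(s['t'],s['eef_pos'],s['ee_rot'],np.degrees(np.arctan2(y[1],y[0])),s['joint_positions'],p)
cv2.imwrite('pics/w1.png',im)
np.save('w1.npy',p,allow_pickle=True)
E
```

```text
1.6833 [ 0.53876468 -0.01523391  0.23056063] [-1.03124433e-03  1.37331151e-01  9.90524553e-01  4.49191931e-04] 74.21307085983949 [-1.58997785e-01  3.55957462e-02  1.81600972e+00  8.88693259e-04
  1.29206839e+00 -1.45450627e+00] {'mtx': array([[356.1211017 ,   0.        , 273.17391402],
       [  0.        , 356.1211017 , 208.92321412],
       [  0.        ,   0.        ,   1.        ]]), 'k1': -0.06729527427472154, 'rvec': array([-2.31424116, -1.74931423, -0.2547088 ]), 'tvec': array([-0.13182965, -0.53783243,  0.22885707])}
```

View pics/w1.png

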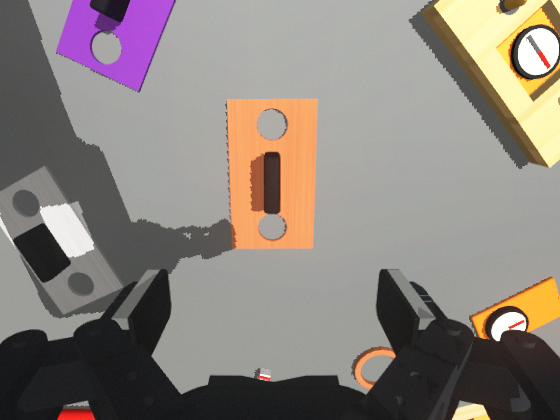

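The wrist view shows the copper plate at (272,174), its grip at (272,183) and its holes at (272,124) and (272,227). I'll refine the pose from this view.

```bash
python3 - <<'E'
from h import *
p=np.load('w1.npy',allow_pickle=True).item(); im=cv2.imread('pics/w1.png')
hsv=cv2.cvtColor(im,cv2.COLOR_BGR2HSV); H,S,V=[hsv[...,i].astype(int) for i in range(3)]
m=((H<16)&(S>110)&(V>60)).astype(np.uint8)
n,l,s,ce=cv2.connectedComponentsWithStats(m); i=l[110,240]; b=(l==i).astype(np.uint8)
cs,_=cv2.findContours(b,cv2.RETR_CCOMP,1)
cn=max(cs,key=cv2.contourArea)
def rect(uv,z):
    w=cast(p,uv,z)[:,:2]; r=cv2.minAreaRect((w*1000).astype(np.float32)); bp=cv2.boxPoints(r)
    e=max([bp[1]-bp[0],bp[2]-bp[1]],key=np.linalg.norm)
    return np.round(r[0],1),np.round(r[1],1),np.degrees(np.arctan2(e[1],e[0]))
print('plate',rect(cn.reshape(-1,2),.005))
for c in cs:
    if 300<cv2.contourArea(c)<1200:
        print('hole',rect(c.reshape(-1,2),.005))
# grip top: dark mask
k=((V<75)).astype(np.uint8); k[:100]=0;k[250:]=0;k[:,:262]=0;k[:,310:]=0
n,l,s,ce=cv2.connectedComponentsWithStats(k); i=l[165,272]
c=max(cv2.findContours((l==i).astype(np.uint8),0,1)[0],key=cv2.contourArea)
print('grip(top plane)',rect(c.reshape(-1,2),.045), s[i])
E
```

```text
plate (array([540.9, -17.9]), array([ 90.1, 159.3]), np.float32(-15.789143))
hole (array([488. ,  -3.1]), array([31.4, 31.7]), np.float32(-15.83192))
grip(top plane) (array([538.6, -17.2]), array([14.3, 57.6]), np.float32(-16.230457)) [264 153  16  61 928]
```

The wrist view agrees with the top view to 2 mm, and the hole lies where the plate pose says it should. I'll descend to TCP z≈0.014 and close.

Call:
{"name": "move_arm", "arguments": {"targets": [[0,0.0015,-0.002,-0.03,0,0,0],[0,0,0,-0.036,0,0,0],[0,0,0,-0.036,0,0,0],[0,0,0,-0.036,0,0,0],[0,0,0,-0.034,0,0,0],[0,0,0,-0.025,0,0,0],[0,0,0,-0.015,0,0,0],[0,0,0,-0.005,0,0,0]]}}

```text
t: 2.4
eef_pos: [0.537, -0.0149, 0.0109]
ee_rot: [-0.004, 0.135, 0.991, 0.0]
contact_force: [-0.6, 0.8, -0.0]
opening: 1.002
```

Call:
{"name": "move_arm", "arguments": {"targets": [[0,0,0,0,0,0,0],[1,0,0,0,0,0,0],[1,0,0,0,0,0,0],[1,0,0,0,0,0,0],[1,0,0,0,0,0,0],[1,0,0,0,0,0,0],[1,0,0,0,0,0,0],[1,0,0,0,0,0,0]]}}

```text
t: 3.07
eef_pos: [0.5418, -0.0174, 0.0153]
ee_rot: [0.001, 0.137, 0.991, 0.0]
contact_force: [-0.1, 2.0, 4.7]
opening: 0.178
```

Call:
{"name": "move_arm", "arguments": {"targets": [[1,0,0,0,0,0,0],[1,0,0,0,0,0,0],[1,0,0,0,0,0,0],[1,0,0,0,0,0,0]]}}

```text
t: 3.4
eef_pos: [0.5418, -0.0174, 0.0153]
ee_rot: [0.001, 0.137, 0.991, 0.0]
contact_force: [0.1, 1.7, 5.0]
opening: 0.177
```

The opening is 0.177, about 15 mm, which matches the 16 mm grip. I'll lift, then carry the plate towards the stand with a turn of +43.9° (0.766 rad).

Call:
{"name": "move_arm", "arguments": {"targets": [[1,0,0,0.008,0,0,0],[1,0,0,0.015,0,0,0],[1,0,0,0.02,0,0,0],[1,0,0,0.025,0,0,0],[1,0,0,0.025,0,0,0],[1,0,0,0.02,0,0,0],[1,0,0,0.012,0,0,0],[1,0,0,0,0,0,0]]}}

```text
t: 4.07
eef_pos: [0.5424, -0.0179, 0.1417]
ee_rot: [0.002, 0.137, 0.991, -0.0]
contact_force: [1.4, -0.6, -4.2]
opening: 0.172
```

```bash
python3 - <<'E'
from h import *
from workcell import optics,status
s=status.state(); p=optics.camera_params('wrist'); im=optics.read_camera('wrist')[:,:,::-1].copy()
print(s['t'],s['eef_pos'],s['ee_rot'],s['contact_force'],s['torque'])
cv2.imwrite('pics/w2.png',im); np.save('w2.npy',p,allow_pickle=True)
E
```

```text
4.0667 [ 0.54235099 -0.01791239  0.14165519] [ 2.22022268e-03  1.36775817e-01  9.90599516e-01 -2.14848862e-04] [ 1.37153272 -0.60826795 -4.21232331] [-0.02096335 -0.07038334 -0.00454221]
```

View pics/w2.png

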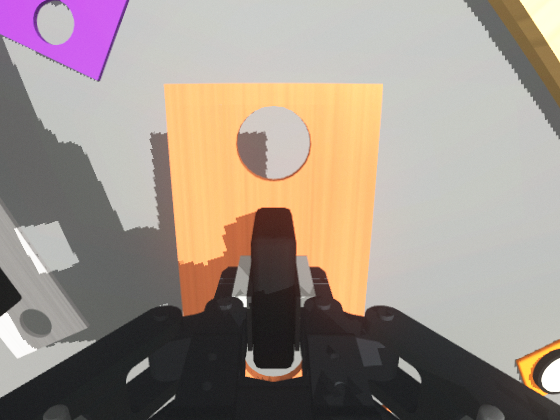

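The plate is held. Its outline narrows toward the gripper, so I'll check whether it has pitched in the grip.

```bash
python3 - <<'E'
from h import *
from scipy.spatial.transform import Rotation as Ro
from scipy.optimize import brentq
p=np.load('w2.npy',allow_pickle=True).item(); im=cv2.imread('pics/w2.png')
R,t,K,d=cam(p); print('cam',-R.T@t,'axis',R[2])
hsv=cv2.cvtColor(im,cv2.COLOR_BGR2HSV); H,S,V=[hsv[...,i].astype(int) for i in range(3)]
m=((H<22)&(S>90)&(V>60))
T=np.array([0.54235,-0.01791,0.14166])
for r in (90,100,120,150,180,200,225,250,280,300):
    c=np.where(m[r,155:395])[0]+155
    a,b=c.min(),c.max()+1
    f=lambda z:np.linalg.norm(np.diff(cast(p,[[a,r],[b,r]],z)[:,:2],axis=0))-.09
    z=brentq(f,0,.25); mid=cast(p,[[a,r],[b,r]],z).mean(0)
    ex=np.array([np.cos(np.radians(-15.8)),np.sin(np.radians(-15.8))]); ey=np.array([-ex[1],ex[0]])
    dd=mid[:2]-T[:2]
    print(r,a,b,'z %.4f'%z,'along %.4f across %.4f'%(dd@ex,dd@ey))
E
```

```text
cam [0.4720358  0.0013337  0.28307856] axis [ 0.27988    -0.07880607 -0.95679506]
90 164 382 z 0.1301 along -0.0777 across -0.0007
100 165 382 z 0.1304 along -0.0737 across -0.0005
120 167 380 z 0.1297 along -0.0656 across -0.0005
150 168 378 z 0.1308 along -0.0530 across -0.0007
180 171 376 z 0.1307 along -0.0399 across -0.0004
200 172 374 z 0.1309 along -0.0308 across -0.0006
225 174 372 z 0.1312 along -0.0191 across -0.0006
250 177 370 z 0.1307 along -0.0066 across -0.0004
280 180 367 z 0.1303 along 0.0093 across -0.0004
300 181 365 z 0.1309 along 0.0199 across -0.0006
```

The plate is flat, square and centred in the grip to within 1 mm. Its underside is 16 mm below the TCP. I'll carry it over the stand.

Call:
{"name": "move_arm", "arguments": {"targets": [[1,-0.002,0.01,0,0,0,0.03],[1,-0.004,0.02,0,0,0,0.06],[1,-0.005,0.025,0,0,0,0.07],[1,-0.005,0.025,0,0,0,0.07],[1,-0.005,0.025,0,0,0,0.07],[1,-0.005,0.025,0,0,0,0.07],[1,-0.005,0.025,0,0,0,0.07],[1,-0.005,0.025,0,0,0,0.07]]}}

```text
t: 4.78
eef_pos: [0.502, 0.1639, 0.1364]
ee_rot: [-0.003, -0.12, 0.993, -0.0]
contact_force: [0.6, -0.1, -5.2]
opening: 0.176
```

Call:
{"name": "move_arm", "arguments": {"targets": [[1,-0.005,0.025,0,0,0,0.07],[1,-0.005,0.025,0,0,0,0.07],[1,-0.005,0.025,0,0,0,0.07],[1,-0.003,0.018,-0.01,0,0,0.046],[1,-0.002,0.008,-0.015,0,0,0],[1,0,0,-0.01,0,0,0],[1,0,0,0,0,0,0],[1,0,0,0,0,0,0]]}}

```text
t: 5.45
eef_pos: [0.4826, 0.2624, 0.1016]
ee_rot: [-0.003, -0.244, 0.97, -0.001]
contact_force: [0.2, -0.1, -5.0]
opening: 0.176
```

```bash
python3 - <<'E'
from h import *
from workcell import optics,status
from scipy.spatial.transform import Rotation as Ro
s=status.state(); p=optics.camera_params('wrist'); im=optics.read_camera('wrist')[:,:,::-1].copy()
y=Ro.from_quat(s['ee_rot'],scalar_first=True).as_matrix()[:,1]
print(s['t'],s['eef_pos'],np.degrees(np.arctan2(y[1],y[0]))-90,s['contact_force'],s['joint_positions'])
cv2.imwrite('pics/w3.png',im); np.save('w3.npy',p,allow_pickle=True)
im=optics.read_camera('top')[:,:,::-1].copy();cv2.imwrite('pics/top3.png',im)
im=optics.read_camera('side')[:,:,::-1].copy();cv2.imwrite('pics/side3.png',im)
E
```

```text
5.45 [0.48260694 0.26235431 0.10162675] 28.193314917990264 [ 0.16996638 -0.14586295 -4.96735458] [ 3.70392044e-01  2.10463022e-01  1.88553841e+00 -4.97837242e-04
  1.05167615e+00 -1.69222310e+00]
```

View pics/w3.png

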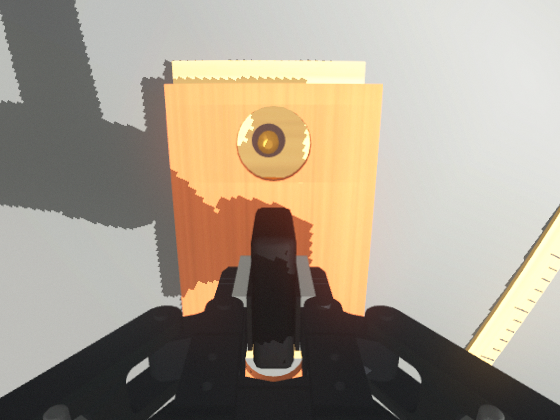

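Through the hole at (274,143) the near stud's tip shows at about (268,141). I'll turn that into an offset in the plane of the stand.

```bash
python3 - <<'E'
from h import *
p=np.load('w3.npy',allow_pickle=True).item(); im=cv2.imread('pics/w3.png')
cv2.imwrite('pics/z3.png',cv2.resize(im[50:190,150:400],None,fx=3,fy=3,interpolation=cv2.INTER_CUBIC))
T=np.array([.4826,.26235]); a=np.radians(28.1); ex=np.array([np.cos(a),np.sin(a)]); ey=np.array([-ex[1],ex[0]])
for n,uv,z in (('stud tip',(268,142),.052),('stud base',(268,140),.03),('hole',(274,143),.0905),('edge L',(172,63),.03),('edge R',(365,63),.03)):
    w=cast(p,[uv],z)[0,:2]; print(n,np.round(w,4),'along/across TCP',np.round([(w-T)@ex,(w-T)@ey],4))
# stand from top view via studs
p=optics=None
from workcell import optics
p=optics.camera_params('top')
for n,uv,z in (('studA base',(90+128/2.5,110+140/2.5),.03),('studB',(90+169/2.5,110+223/2.5),.03),('compass',(90+150/2.5,110+183/2.5),.025)):
    print(n,cast(p,[uv],z)[0])
E
```

```text
stud tip [0.4376 0.2341] along/across TCP [-0.053  -0.0037]
stud base [0.4386 0.2343] along/across TCP [-0.052 -0.004]
hole [0.4331 0.2352] along/across TCP [-0.0564 -0.0006]
edge L [0.4257 0.1658] along/across TCP [-0.0956 -0.0584]
edge R [0.3742 0.2624] along/across TCP [-0.0957  0.0511]
studA base [0.53297676 0.28581394 0.03      ]
studB [0.43582151 0.23522588 0.03      ]
compass [0.48358953 0.26008237 0.025     ]
```

View pics/z3.png

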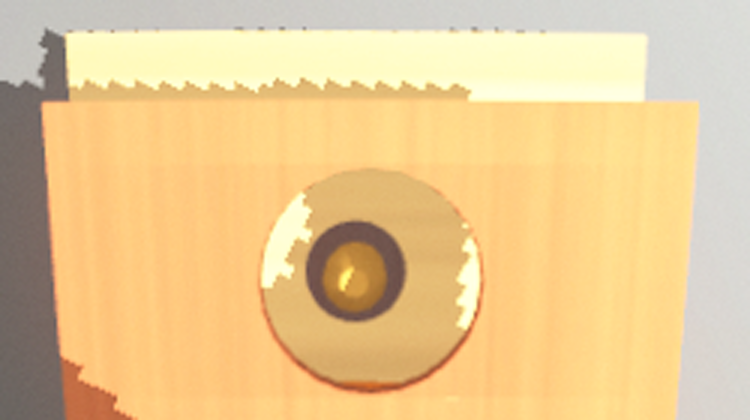

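View pics/side3.png

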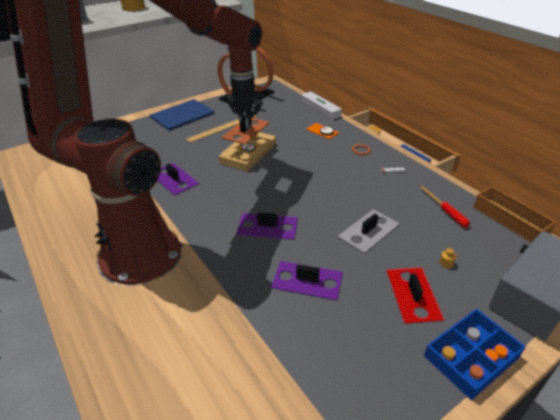

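The stud, the hole and the stand's edge agree that the plate must shift about +5 mm in x and -1 mm in y. Yaw is already right at 28.1°. I'll correct this, go down to just above the stud tips and look again.

Call:
{"name": "move_arm", "arguments": {"targets": [[1,0.0025,-0.0005,0,0,0,0],[1,0.0025,-0.0005,-0.005,0,0,0],[1,0,0,-0.01,0,0,0],[1,0,0,-0.008,0,0,0],[1,0,0,-0.004,0,0,0],[1,0,0,0,0,0,0],[1,0,0,0,0,0,0]]}}

```text
t: 6.18
eef_pos: [0.4891, 0.2622, 0.0763]
ee_rot: [-0.001, -0.243, 0.97, -0.0]
contact_force: [0.2, -0.4, -5.3]
opening: 0.176
```

```bash
python3 - <<'E'
from h import *
from workcell import optics,status
s=status.state(); p=optics.camera_params('wrist'); im=optics.read_camera('wrist')[:,:,::-1].copy()
print(s['t'],s['eef_pos'],s['contact_force'])
cv2.imwrite('pics/w4.png',im); np.save('w4.npy',p,allow_pickle=True)
E
```

```text
6.1833 [0.48911267 0.26223758 0.0762744 ] [ 0.2127944  -0.41134873 -5.29390614]
```

View pics/w4.png

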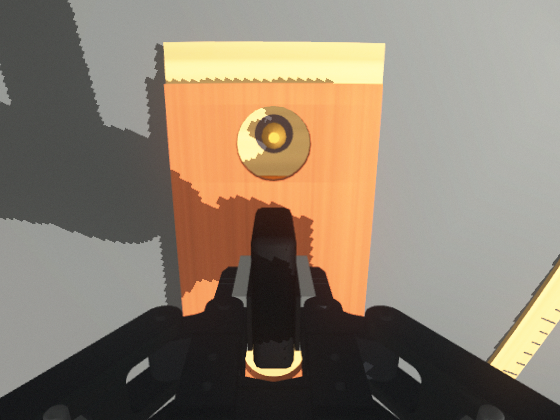

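The stud tip is now at (274,138), inside the hole centred at (274,143), and the stand's edge spans columns 164-384 around the centre. A quick number check follows.

```bash
python3 - <<'E'
from h import *
p=np.load('w4.npy',allow_pickle=True).item()
T=np.array([.4891,.2622]); a=np.radians(28.1); ex=np.array([np.cos(a),np.sin(a)]); ey=np.array([-ex[1],ex[0]])
for n,uv,z in (('tip',(274,138),.052),('base ring',(274,134),.03),('hole',(274,143),.0653),('edge L',(164,43),.03),('edge R',(384,44),.03)):
    w=cast(p,[uv],z)[0,:2]; print(n,np.round(w,4),np.round([(w-T)@ex,(w-T)@ey],4))
E
```

```text
tip [0.4388 0.2347] [-0.0573 -0.0005]
base ring [0.4388 0.2348] [-0.0573 -0.0005]
hole [0.4396 0.2351] [-0.0564 -0.0006]
edge L [0.4249 0.1658] [-0.1021 -0.0548]
edge R [0.374  0.2618] [-0.1017  0.0538]
```

The plate is aligned within 1 mm. I'll lower it gently onto the studs, still gripped.

Call:
{"name": "move_arm", "arguments": {"targets": [[1,0,0,-0.006,0,0,0],[1,0,0,-0.007,0,0,0],[1,0,0,-0.006,0,0,0],[1,0,0,-0.004,0,0,0],[1,0,0,-0.003,0,0,0],[1,0,0,-0.002,0,0,0],[1,0,0,0,0,0,0],[1,0,0,0,0,0,0]]}}

```text
t: 6.9
eef_pos: [0.4899, 0.2625, 0.0492]
ee_rot: [-0.0, -0.243, 0.97, -0.0]
contact_force: [-1.1, -0.3, -6.0]
opening: 0.178
```

The force still shows the plate's full weight hanging, with the underside at about 33 mm. I'll go down in 1 mm steps.

Call:
{"name": "move_arm", "arguments": {"targets": [[1,0,0,-0.001,0,0,0],[1,0,0,-0.001,0,0,0],[1,0,0,0,0,0,0],[1,0,0,0,0,0,0]]}}

```text
t: 7.23
eef_pos: [0.49, 0.2626, 0.0474]
ee_rot: [0.0, -0.243, 0.97, 0.0]
contact_force: [-1.0, -0.3, -4.7]
opening: 0.175
```

Call:
{"name": "move_arm", "arguments": {"targets": [[1,0,0,-0.001,0,0,0],[1,0,0,0,0,0,0],[1,0,0,0,0,0,0]]}}

```text
t: 7.48
eef_pos: [0.4899, 0.2625, 0.0463]
ee_rot: [-0.0, -0.243, 0.97, -0.0]
contact_force: [0.6, -1.3, -4.5]
opening: 0.174
```

Call:
{"name": "move_arm", "arguments": {"targets": [[1,0,0,-0.001,0,0,0],[1,0,0,0,0,0,0],[1,0,0,0,0,0,0]]}}

```text
t: 7.73
eef_pos: [0.49, 0.2626, 0.0453]
ee_rot: [0.0, -0.243, 0.97, 0.0]
contact_force: [-0.1, -0.3, -4.6]
opening: 0.179
```

Call:
{"name": "move_arm", "arguments": {"targets": [[1,0,0,-0.001,0,0,0],[1,0,0,0,0,0,0],[1,0,0,0,0,0,0]]}}

```text
t: 7.98
eef_pos: [0.4901, 0.2626, 0.0453]
ee_rot: [-0.0, -0.243, 0.97, -0.0]
contact_force: [-3.4, -1.7, 4.7]
opening: 0.176
```

The force reversed to +4.7 N with no further descent, so the plate is seated at TCP z 45.3 mm. I'll check the view before releasing.

```bash
python3 - <<'E'
from h import *
from workcell import optics,status
im=optics.read_camera('wrist')[:,:,::-1].copy(); cv2.imwrite('pics/w5.png',im)
E
```

```text
(no output)
```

View pics/w5.png

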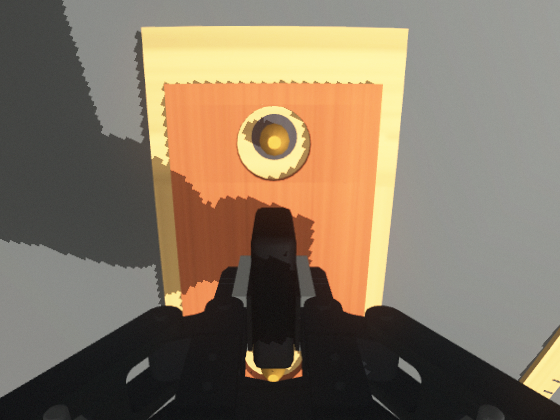

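The stud stands centred in the hole at (274,142), with even margins of stand on both sides and the rear stud visible at (274,378). I'll release and then retreat straight up.

Call:
{"name": "move_arm", "arguments": {"targets": [[1,0,0,0.001,0,0,0],[0,0,0,0,0,0,0],[0,0,0,0,0,0,0],[0,0,0,0,0,0,0],[0,0,0,0,0,0,0],[0,0,0,0,0,0,0],[0,0,0,0,0,0,0],[0,0,0,0,0,0,0]]}}

```text
t: 8.7
eef_pos: [0.49, 0.2626, 0.0453]
ee_rot: [0.0, -0.243, 0.97, 0.0]
contact_force: [0.3, 0.0, 0.3]
opening: 0.997
```

Call:
{"name": "move_arm", "arguments": {"targets": [[0,0,0,0.01,0,0,0],[0,0,0,0.025,0,0,0],[0,0,0,0.035,0,0,0],[0,0,0,0.035,0,0,0],[0,0,0,0.035,0,0,0],[0,0,0,0.02,0,0,0],[0,0,0,0,0,0,0],[0,0,0,0,0,0,0]]}}

```text
t: 9.37
eef_pos: [0.4912, 0.263, 0.208]
ee_rot: [0.002, -0.243, 0.97, 0.0]
contact_force: [0.1, 0.4, -0.7]
opening: 1.005
```

```bash
python3 - <<'E'
from h import *
from workcell import optics,status
s=status.state(); p=optics.camera_params('wrist'); im=optics.read_camera('wrist')[:,:,::-1].copy(); cv2.imwrite('pics/w6.png',im)
np.save('w6.npy',p,allow_pickle=True)
print(s['t'],s['eef_pos'],s['contact_force'],s['opening'])
cv2.imwrite('pics/side6.png',optics.read_camera('side')[:,:,::-1])
hsv=cv2.cvtColor(im,cv2.COLOR_BGR2HSV); H,S,V=[hsv[...,i].astype(int) for i in range(3)]
def rect(uv,z):
    w=cast(p,uv,z)[:,:2]; r=cv2.minAreaRect((w*1000).astype(np.float32)); bp=cv2.boxPoints(r)
    e=max([bp[1]-bp[0],bp[2]-bp[1]],key=np.linalg.norm)
    return np.round(r[0],1),np.round(r[1],1),np.degrees(np.arctan2(e[1],e[0]))
for n,m,z in (('plate',(H<15)&(S>100)&(V>50),.035),('stand',(H<32)&(S>60)&(V>90),.03)):
    c=max(cv2.findContours(m.astype(np.uint8),0,1)[0],key=cv2.contourArea); print(n,rect(c.reshape(-1,2),z))
E
```

```text
9.3667 [0.49117767 0.26300822 0.20798695] [ 0.14938332  0.36077857 -0.7278404 ] 1.0048643239845854
plate (array([489.1, 260.5]), array([158. ,  89.4]), np.float32(28.127766))
stand (array([487.1, 259.8]), array([200.1, 111. ]), np.float32(27.904037))
```

View pics/w6.png

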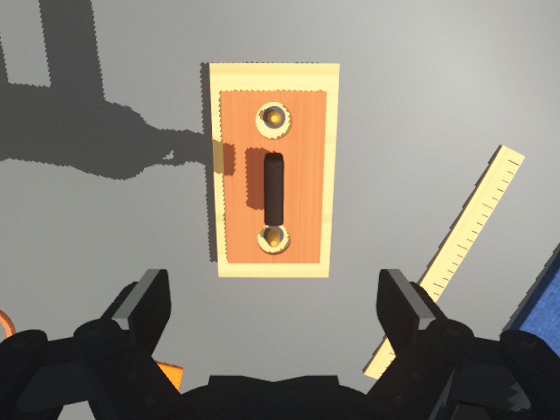

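View pics/side6.png

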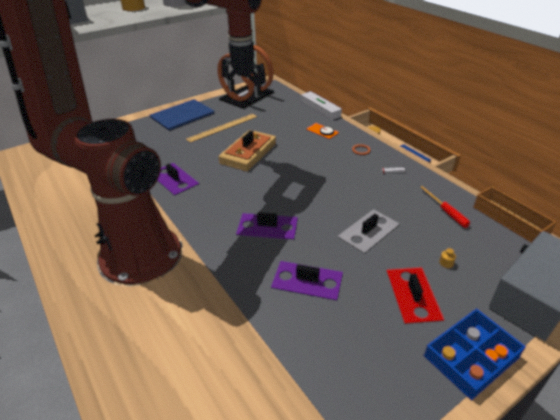

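Both studs show through the holes, at (274,118) and (274,237). The plate is centred within 2 mm and 0.2°, the gripper is clear, and the steel plate and the others look unmoved. I'm handing in.

```bash
python3 -c "
from workcell import ticket
print(ticket.finish_job())"
```

```text
the job is handed in; nothing more can be done
None
```

The copper cover is on the stand with both brass studs through its holes, and I handed the job in at about 9.5 s of the 38 s allowed. I took the plate by its grip, turned it to match the stand and lowered it while still gripped. I let go only after the force reversed from about -4.6 N (plate hanging) to +4.7 N, with the arm no longer descending, and then backed off straight up.

**Last checks:**
- **Fit:** in the wrist image the plate is about 2 mm and 0.2° off the stand, and both studs show through the holes.
- **Clearance:** the gripper is open, about 0.16 m above the plate, with no contact force beyond sensor noise.
- **Other plates:** the steel plate and the purple and red look-alikes look unmoved in the side view. I judged that by eye and did not measure it.
- **Flatness:** I did not measure the plate's final tilt. That it lies flat rests on the seating force and the view of both studs.

The camera measurements agreed to about 3 mm throughout, and no check failed.

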